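Seat a bayonet lens cell on the bench camera and hold it home

TASK

Put the black knurled lens cell, open end down, over the upright spigot of the small grey bench camera and turn it until the hidden keyways inside it drop over the spigot's pins. Then press it fully home against the spring, so that its lower rim sits flush on the neck below the spigot, and finish while still holding it pressed down there, since it springs up again if let go. Leave the other things on the bench where they are.

Things in the scene. Friction and masses are not known exactly. Their poses are not given: they have to be found in the camera images.
- cell_center (a point): The loose lens cell: a black knurled round cap, 52 mm diameter, 38 mm tall, 0.08 to 0.17 kg, closed on top by a green glass in a brass ring, standing on the bench on its open end. This point is on its axis, half-way up (19 mm above its lower rim); z points up along the axis. Grip it anywhere across its 52 mm; grey knurling from 12 to 29 mm above the rim.
- cell_rim (a point): Centre of the cell's lower rim. From here a bore of 34 mm diameter goes up into the cell, with three equal keyways in its wall, 120 degrees apart, 14 mm high from the rim and open below. They are hidden, and their direction is not given.
- camera: The fixed bench camera: a grey box with black top, 110 x 90 x 43 mm, lying with its lens port up. Origin at the centre of its underside, x along the 110 mm. On its middle stands an aluminium neck, 44 mm diameter, up to 65 mm above the bench.
- seat (a point): Centre of the top face of the neck; z points up. The spigot rises from here: 32 mm diameter, 28 mm high, its top 4 mm tapered to 25 mm. Fully home, the cell's lower rim lies on this face (cell_center is 19 mm above this point).
- pin_level (a point): Point on the spigot's axis, level with the tops of its three equal steel pins, 10 mm above seat. The pins are 120 degrees apart, 5 mm wide, and reach 21 mm from the axis; their direction is not given. A cell not lined up rests here on its rim; turned either way, within 120 degrees its keyways clear the pins (play about 0.1 rad each way) and it can go down.
- button (a point): Centre of the top of a sprung brass button, 16 mm wide, that stands 8 mm out of the spigot's top. It pushes the cell up over the last 4 mm of its way, with 4 N at first and 8 N when the cell is fully home.
- tin: Bystander: small black tin, 41 mm diameter, 24 mm tall. Origin at the centre of its underside.
- jar: Bystander: small blue glass jar with a black cap, 43 mm diameter, 66 mm tall. Origin at the centre of its underside.
- punch_set: Bystander: black two-step holder with steel letter punches, 38 x 72 x 61 mm. Origin at the centre of its underside.
- dish: Bystander: shallow white metal dish, 75 mm diameter, 15 mm tall. Origin at the centre of its underside.
- pliers: Bystander: blue-handled pliers lying open, 49 x 140 x 12 mm. Origin at the centre of the underside.

How it is judged (in metres and radians):
On the way:
1. the lens cell is over the spigot (z of cell_center in the frame of seat below 0.045 m and horizontal distance between cell_center and seat below 0.005 m), for 0.1 s.
At the end, for the whole second after the job is handed in: The lens cell is upright (within 4 degrees) and centred (3 mm) on the spigot with its lower rim within 2 mm of the neck's top face, and the fingers are still on it with more than 3 N, through the last second (z of cell_center in the frame of seat below 0.021 m and horizontal distance between cell_center and seat below 0.003 m and angle between cell_center's own z axis and vertical below 0.07 rad and contact force between the fingers and lens_cell above 3 N); the arm keeps its last pose, push and grip.
It fails at once if a bystander is shifted by more than 30 mm (distance of any of tin, jar, punch_set, dish, pliers from where it was at the start of the episode above 0.03 m).
It also fails if it takes over 48 s, if anything falls off the work surface, if the arm or the gripper's body presses on something with over 40 N, if the wrist force passes 120 N, or if a joint passes its speed limit or range.

ROBOT

A 6-joint arm with a two-finger parallel gripper is mounted at the origin on a cart in front of the work surface, level with it; the furniture and walls round the work are solid. World frame = base frame: x ahead of the robot, y to its left, z up, the work surface at z = 0. Lengths are in mm, angles in rad, forces in N, time in s.
With the tool pointing down it reaches from about 300 to 775 mm from the base axis. Payload 14.6 kg.
Tool frame: the origin (TCP) lies on the centre line of the jaws, within the pads' length; the fingertips stand 8 mm ahead of it and the grasp point (between the pads) lies 11 mm behind it; z points along the fingers, y is the direction in which the jaws open and shut (so a half turn about z gives the same grasp; the last joint's range is limited). The gripper opens to 94 mm and grips with 3 to 60 N. Pads are 16 mm wide; open, the fingers measure 119 mm over their backs; the gripper's body (75 mm by 177 mm) begins 78 mm behind the grasp point.
Start: joints at [-0.067, 0.3, 1.521, -0, 1.321, -0.067], TCP at [549.99, -0.002, 213.446] pointing down, gripper open.
Joint ranges: [-3.03, 3.03], [-0.79, 2.21], [0.23, 2.52], [-1.04, 4.18], [0, 3.07], [-2.55, 2.55]. Speed limits (rad/s): [2.22, 2.22, 2.57, 3.14, 3.14, 3.14].

INTERFACE

Orientations are given as [roll, pitch, yaw] about the fixed x, y, z axes, in that order (R = Rz(yaw) Ry(pitch) Rx(roll)).
In Python, from cell import read_state, cams, manip gives the robot as it stands.
- The arm moves only by the shell command python3 -m handwheel 'ROWS' [OPENING] [FORCE]. ROWS is JSON, a list of rows, each a list of 4 numbers: the shift along the tool's x, y, z in m, then the turn about the tool's z in degrees. In form: [[dx, dy, dz, turn], ...]. A call has 1 to 5 rows; each row is the pose to reach, as a shift and turn from the pose measured when the call began, along the tool's axes at that moment; what a row does not reach only later rows make up. A row lasts 1/8 s, in which the tool goes at most 62.5 mm and 10.7 degrees, less where a joint would pass 70% of its speed; a pose out of reach is approached as far as the arm can. A call with a gripper value outside its range is refused whole. OPENING is the closure, from 0 (fully open) to 1 (shut), set as the call begins (- or left out, the last holds). The fingers move at their own pace and stop on an object; FORCE is the grip in N (left out, the last holds). Time passes only in rows, so rows that repeat a pose let the fingers close. It gives the time, the measured TCP pose, the force and the opening at its end, in the units of the state.
- read_state(): the state, without advancing time (a new reading comes with each control period).
- cams.camera(name): name is "scene" or "side" or "wrist"; returns the picture (400x640x3 uint8, red, green, blue); there is no depth.
- cams.get_calibration(name): a dict with "vertical_fov" (degrees; the focal length in pixels is half the picture's height over the tangent of half this angle, whatever the lens; pixels are square), "cx", "cy" (the principal point, pixels), "R" (3x3) and "t" (3): a world point X has camera coordinates R X + t. Camera axes: x right, y down, z forward; pixel columns grow to the right and rows downward; lengths in mm; the calibration is good to about 2 mm. A picture is of the moment at which its call begins: read the wrist's pose just before it. get_calibration takes no time and is no camera call; for the wrist camera it gives the pose at the moment of the call.
- manip.sign_off(): hands the job in, once; it reports no verdict.
The state is a dict: "clock": time; "joints": joint angles; "qd": joint speeds; "effort": joint torques, N m; "eef_pos": TCP position; "eef_rot": TCP orientation; "wrist_force": force on the tool from outside, world axes, zero at the start; "moment": the same for the moment, N m; "finger_gap": finger opening in mm.
Only numpy, scipy, OpenCV 4.12 (cv2) and the standard library are available. Lean on these libraries where they do the work, as an engineer would, in place of code of your own. Each camera call takes 0.05 s, during which the arm holds its last target. There are 200 camera calls.

## Working session

There is one attempt and no reset: what is moved stays moved. The work goes in short steps, Python scripts to look and compute and a shell command to move; the robot and the scene stay as the last step left them, time stands still between calls to the robot, and variables do not carry over. Pictures are saved under pics/ and viewed, about 8 in all and at most 12, crops included, and the job is handed in when it is done.

```bash
mkdir -p pics; cat > h.py <<'E'
import numpy as np,cv2
from cell import read_state,cams,manip
def snap(n,f):
    c=cams.get_calibration(n); im=cams.camera(n); cv2.imwrite('pics/'+f,im[:,:,::-1]); return im,c
def ray(c,u,v):
    f=200/np.tan(np.radians(c['vertical_fov'])/2); R=np.array(c['R']);t=np.array(c['t'])
    d=R.T@np.array([(u-c['cx'])/f,(v-c['cy'])/f,1]); return -R.T@t,d
def onplane(c,u,v,z):
    o,d=ray(c,u,v); return o+d*(z-o[2])/d[2]
def proj(c,X):
    f=200/np.tan(np.radians(c['vertical_fov'])/2); p=np.array(c['R'])@np.array(X)+np.array(c['t']); return np.array([f*p[0]/p[2]+c['cx'],f*p[1]/p[2]+c['cy']])
E
python3 - <<'E'
from h import *
for n in ['scene','side','wrist']:
    im,c=snap(n,n+'0.png'); o,d=ray(c,c['cx'],c['cy']); print(n,c['vertical_fov'],c['cx'],c['cy'],o.round(),d.round(2))
a=cv2.imread('pics/scene0.png');b=cv2.imread('pics/wrist0.png')
print(read_state())
E
```

```text
scene 45.14276825930057 312.48554779856113 205.93861652804202 [  49. -970.  820.] [ 0.36  0.7  -0.62]
side 43.364037770406895 324.4656294457731 200.27442139264582 [  30. -846.  598.] [ 0.47  0.71 -0.53]
wrist 58.25318611169961 324.7729180308871 197.96839941843243 [550.  77. 384.] [-0.   -0.26 -0.97]
{'clock': 0.15, 'joints': array([-6.65804260e-02,  3.00327644e-01,  1.52141444e+00,  4.95564288e-05,
        1.32075755e+00, -6.65959661e-02]), 'qd': array([ 5.80346789e-04, -1.24553579e-03, -3.59779921e-03,  1.54722668e-03,
       -5.13149737e-05, -1.20459823e-03]), 'effort': array([-2.50185103e-04, -5.31960297e+01, -3.52822959e+01,  7.07691838e-02,
        2.35654798e-02, -3.66386917e-05]), 'eef_pos': array([5.49801762e+02, 3.36890834e-02, 2.13035529e+02]), 'eef_rot': array([-3.14069087e+00, -1.08254662e-04,  1.57079953e+00]), 'wrist_force': array([-0.80158538, -0.18872335,  0.63203523]), 'moment': array([ 0.01297611,  0.04513787, -0.01378523]), 'finger_gap': 93.90100949342215}
```

View pics/scene0.png

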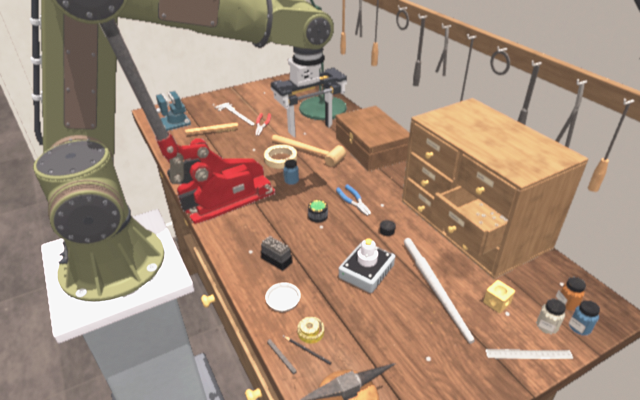

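View pics/wrist0.png

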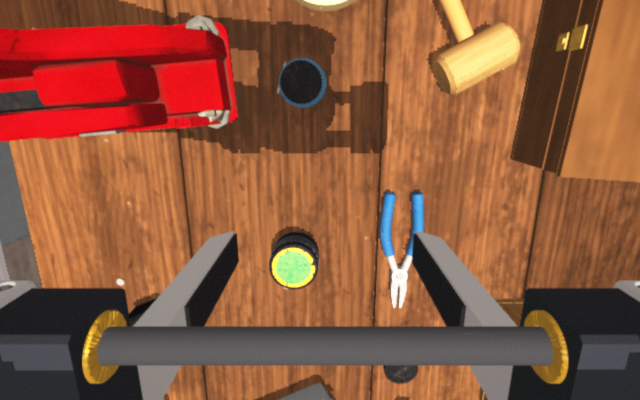

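The scene view shows the green-topped cell at about (317,208) and the bench camera with its white spigot at (368,250). The wrist view shows the glass at (294,267), with the pliers to its right at about (400,250).

```bash
python3 - <<'E'
from h import *
def blobs(im,lo,hi,roi=None,amin=30):
    m=cv2.inRange(cv2.cvtColor(im,cv2.COLOR_RGB2HSV),lo,hi)
    n,l,s,c=cv2.connectedComponentsWithStats(m)
    return [(c[i].round(1),s[i].tolist()) for i in range(1,n) if s[i][4]>=amin]
for n in ['wrist','scene','side']:
    im=cv2.imread(f'pics/{n}0.png')[:,:,::-1]; c=cams.get_calibration(n)
    for p,s in blobs(im,(45,90,80),(80,255,255)):
        print(n,'green',p,s,onplane(c,*p,38).round(1))
    if n!='wrist':
        for p,s in blobs(im,(20,60,150),(35,255,255),amin=12): print(n,'yellow',p,s,onplane(c,*p,101).round(1))
a=cv2.imread('pics/scene0.png')[200:300,320:420]; b=cv2.imread('pics/side0.png')
c=cams.get_calibration('side'); c2=cams.get_calibration('scene')
P=onplane(c2,368,243,99); u,v=proj(c,P).astype(int); print(P,u,v)
b=b[max(0,v-40):v+60,max(0,u-50):u+50]
cv2.imwrite('pics/crop1.png',np.hstack([cv2.resize(a,(400,400),interpolation=2),cv2.resize(b,(400,400),interpolation=2)]))
E
```

```text
wrist green [292.7 267.7] [277, 252, 34, 31, 785] [515.5 -92.3  38. ]
scene green [317.4 205.8] [311, 202, 14, 8, 60] [513.6 -96.5  38. ]
scene yellow [254.3   4.5] [232, 0, 35, 13, 256] [1001.4 1467.4  101. ]
scene yellow [297.3   7.6] [272, 0, 54, 22, 369] [1164.7 1297.6  101. ]
scene yellow [211.9 127.1] [186, 123, 52, 9, 142] [383.  336.6 101. ]
scene yellow [311.8 146.3] [273, 135, 71, 22, 293] [594.3  81.5 101. ]
scene yellow [ 75.9 176.8] [34, 148, 77, 50, 718] [-21.1 263.8 101. ]
scene yellow [429.6 153.4] [427, 152, 6, 3, 13] [ 857.8 -117.1  101. ]
scene yellow [480.4 188.8] [478, 187, 6, 4, 17] [ 860.7 -309.9  101. ]
scene yellow [ 79.9 195.2] [51, 190, 61, 23, 155] [-23.1 171.1 101. ]
scene yellow [319.7 201.5] [313, 200, 13, 7, 21] [ 489.1 -154.8  101. ]
scene yellow [451.7 227.6] [449, 226, 7, 4, 19] [ 700.7 -388.   101. ]
scene yellow [129.9 274.6] [82, 233, 82, 66, 1189] [  30.  -174.1  101. ]
scene yellow [368.1 241.3] [365, 239, 7, 6, 31] [ 512.1 -332.7  101. ]
scene yellow [ 65.4 280.1] [58, 264, 19, 33, 289] [ -89.7 -123.8  101. ]
scene yellow [501.3 290.1] [487, 2
[... 741 characters left out ...]
7 101. ]
side yellow [  3.4 160.4] [0, 160, 9, 2, 15] [-12.9 322.9 101. ]
side yellow [318.5 202.2] [308, 196, 22, 13, 82] [ 460.  -179.7  101. ]
side yellow [394.3 233.8] [391, 231, 8, 6, 33] [ 513.5 -333.9  101. ]
side yellow [ 71.9 293.8] [3, 241, 115, 84, 1307] [  28.6 -196.5  101. ]
side yellow [566.9 289.4] [551, 278, 33, 23, 344] [ 635.9 -578.5  101. ]
side yellow [178.3 325.1] [172, 322, 15, 7, 67] [ 135.4 -338.2  101. ]
side yellow [324.4 345.2] [311, 336, 27, 21, 320] [ 279.9 -473.4  101. ]
side yellow [326.2 357.8] [309, 346, 36, 18, 135] [ 270.6 -491.6  101. ]
side yellow [333.1 367.3] [330, 365, 8, 5, 19] [ 269.6 -508.3  101. ]
[ 510.17695361 -335.45399746   99.        ] 393 235
```

View pics/crop1.png

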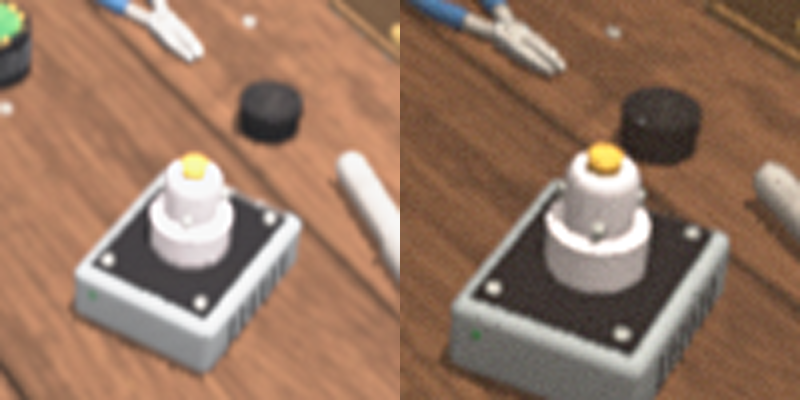

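The crop shows the spigot clearly, with a pin facing the camera and the tin behind it. The cell is at about (515,-94) and the spigot at about (512,-333). I'll move above the cell and refine.

```bash
python3 -m handwheel '[[-0.047,-0.0175,0.04,0],[-0.094,-0.035,0.08,0],[-0.094,-0.035,0.1,0],[-0.094,-0.035,0.1,0]]' 0.1 20; python3 - <<'E'
from h import *
s=read_state();im,c=snap('wrist','w1.png');print(s['eef_pos'],s['finger_gap'])
m=cv2.inRange(cv2.cvtColor(im,cv2.COLOR_RGB2HSV),(20,90,80),(80,255,255))
m=cv2.morphologyEx(m,cv2.MORPH_OPEN,np.ones((5,5)))
for k in cv2.findContours(m,0,2)[0]:
    if cv2.contourArea(k)>1000 and len(k)>5:
        e=cv2.fitEllipse(k); print(e, onplane(c,*e[0],38))
E
```

```text
clock: 0.65
eef_pos: [513.9, -94.2, 111.8]
eef_rot: [-3.138, -0.001, 1.57]
wrist_force: [0.4, -0.4, -0.4]
finger_gap: 84.4
[513.87443676 -94.16876399 111.80828899] 84.37261124195382
```

View pics/w1.png

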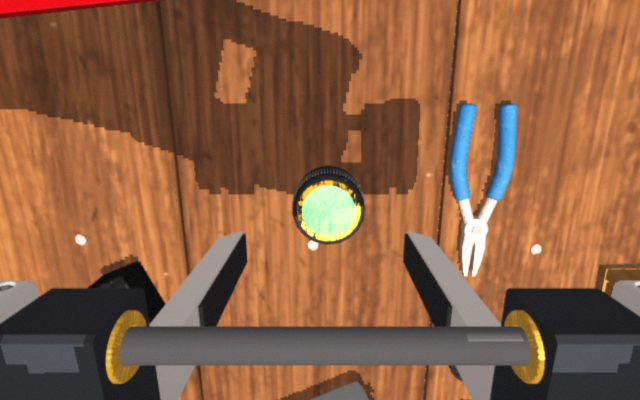

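The glass and its ring are centred at about (329,210), between the open jaws. The pliers are well clear on the right, and the punch set is at (135,285).

```bash
python3 - <<'E'
from h import *
im=cv2.imread('pics/w1.png')[:,:,::-1];c=cams.get_calibration('wrist')
m=cv2.inRange(cv2.cvtColor(im,cv2.COLOR_RGB2HSV),(20,40,120),(95,255,255)); m[:150]=0;m[260:]=0;m[:,:280]=0;m[:,380:]=0
m=cv2.morphologyEx(m,cv2.MORPH_CLOSE,np.ones((5,5)))
k=max(cv2.findContours(m,0,2)[0],key=cv2.contourArea); e=cv2.minEnclosingCircle(k); print(e,cv2.fitEllipse(k),onplane(c,*e[0],38),onplane(c,*cv2.fitEllipse(k)[0],38))
E
```

```text
((328.5474548339844, 211.01429748535156), 31.849836349487305) ((328.32708740234375, 211.13218688964844), (59.40777587890625, 61.302215576171875), 110.07563781738281) [517.05777696 -92.70481081  38.        ] [516.8997419 -92.7932458  38.       ]
```

```bash
python3 -m handwheel '[[0.0015,0.003,0.04,0],[0.0015,0.003,0.08,0],[0.0015,0.003,0.097,0],[0.0015,0.003,0.097,0]]' 0.1 20; python3 -m handwheel '[[0,0,0,0],[0,0,0,0],[0,0,0,0],[0,0,0,0],[0,0,0,0]]' 1 20;python3 -m handwheel '[[0,0,0,0],[0,0,0,0]]' 1 20
```

```text
clock: 1.2
eef_pos: [517.8, -92.1, 16.4]
eef_rot: [-3.14, -0.0, 1.571]
wrist_force: [-0.4, -0.5, -0.4]
finger_gap: 84.6
clock: 1.82
eef_pos: [517.9, -92.1, 16.9]
eef_rot: [-3.14, -0.0, 1.571]
wrist_force: [-2.0, 1.0, 6.7]
finger_gap: 51.9
clock: 2.08
eef_pos: [517.9, -92.1, 16.9]
eef_rot: [-3.14, -0.0, 1.571]
wrist_force: [-0.5, 0.1, 2.3]
finger_gap: 51.7
```

```bash
python3 -m handwheel '[[0,0,-0.05,0],[0,0,-0.1,0],[-0.03,0,-0.143,0],[-0.09,-0.006,-0.143,0],[-0.15,-0.006,-0.143,0]]'; python3 -m handwheel '[[-0.05,0,0,0],[-0.1,0,0,0],[-0.14,0,0,0],[-0.143,0,0,0],[-0.143,0,0,0]]'; python3 - <<'E'
from h import *
s=read_state();im,c=snap('wrist','w2.png');print(s['eef_pos'],s['finger_gap'],s['wrist_force'])
E
```

```text
clock: 2.7
eef_pos: [512.0, -243.6, 160.4]
eef_rot: [-3.141, 0.0, 1.572]
wrist_force: [0.1, -0.1, -1.4]
finger_gap: 51.8
clock: 3.32
eef_pos: [512.1, -386.3, 159.9]
eef_rot: [-3.14, -0.001, 1.572]
wrist_force: [-0.1, -0.2, -1.0]
finger_gap: 51.8
[ 512.075303   -386.25627167  159.86140505] 51.808407728674666 [-0.0786808  -0.19679478 -0.95047066]
```

View pics/w2.png

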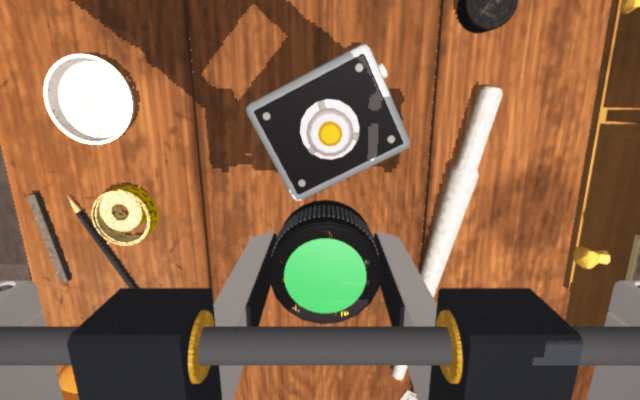

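The cell is held squarely, with its glass at (325,275). The button is at (330,133), centred on the spigot and the camera box.

```bash
python3 - <<'E'
from h import *
im=cv2.imread('pics/w2.png')[:,:,::-1];c=cams.get_calibration('wrist');h=cv2.cvtColor(im,cv2.COLOR_RGB2HSV)
def big(m,r):
    q=np.zeros_like(m);q[r[0]:r[1],r[2]:r[3]]=m[r[0]:r[1],r[2]:r[3]]
    k=max(cv2.findContours(q,0,2)[0],key=cv2.contourArea);return cv2.fitEllipse(cv2.convexHull(k))
e=big(cv2.inRange(h,(15,120,120),(35,255,255)),(100,165,300,360)); print('button',e,onplane(c,*e[0],101))
e=big(cv2.inRange(h,(45,90,80),(85,255,255)),(220,330,260,390)); print('glass',e,onplane(c,*e[0],181),onplane(c,*e[0],179))
e=big(cv2.inRange(h,(0,0,130),(180,50,255)),(90,170,290,368)); print('neck',e,onplane(c,*e[0],65))
E
```

```text
button ((329.74859619140625, 133.37164306640625), (23.119632720947266, 23.618507385253906), 178.74658203125) [ 515.07639832 -328.22347332  101.        ]
glass ((324.741455078125, 275.35205078125), (76.07698822021484, 83.71340942382812), 89.89745330810547) [ 512.08918222 -385.94014189  181.        ] [ 512.08627534 -386.97115785  179.        ]
neck ((329.2068786621094, 128.85040283203125), (59.87936782836914, 60.8376350402832), 5.19087553024292) [ 515.09943882 -328.04953503   65.        ]
```

```bash
python3 -m handwheel '[[0.03,0.003,0,0],[0.058,0.003,0,0],[0.058,0.003,0.02,0],[0.058,0.003,0.034,0],[0.058,0.003,0.034,0]]';  python3 -m handwheel '[[0,0,0.01,0],[0,0,0.02,0],[0,0,0.02,0]]'; python3 - <<'E'
from h import *
a,_=snap('scene','s3.png');b,_=snap('side','d3.png')
A=a[190:290,320:420,::-1];B=b[185:285,345:445,::-1]
cv2.imwrite('pics/c3.png',np.hstack([cv2.resize(A,(400,400),interpolation=2),cv2.resize(B,(400,400),interpolation=2)]))
E
```

```text
clock: 4.0
eef_pos: [514.8, -327.2, 125.2]
eef_rot: [-3.139, -0.002, 1.573]
wrist_force: [-0.2, -0.4, -0.7]
finger_gap: 52.0
clock: 4.38
eef_pos: [514.6, -327.5, 104.2]
eef_rot: [-3.138, -0.001, 1.573]
wrist_force: [0.3, -2.7, -2.6]
finger_gap: 52.1
```

View pics/c3.png

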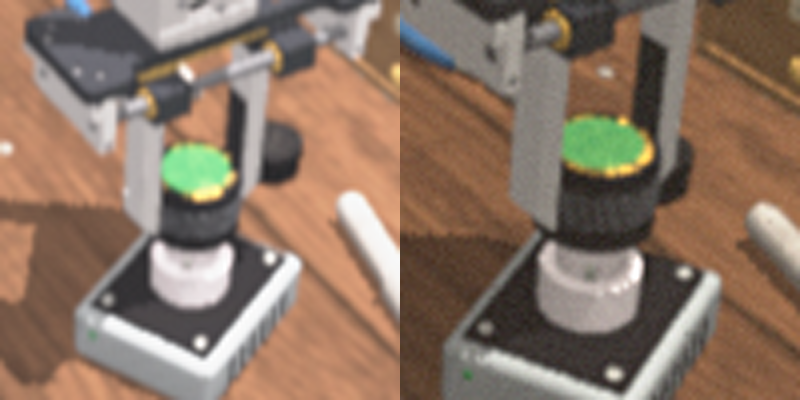

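Both views show the cell sitting over the spigot, just above the pins. There is a slight -y side force, so I'll ease that way and lower onto the pins.

```bash
python3 -m handwheel '[[-0.0005,0,0.006,0],[-0.0005,0,0.011,0],[-0.0005,0,0.013,0],[-0.0005,0,0.013,0]]'
```

```text
clock: 4.97
eef_pos: [514.6, -327.9, 92.0]
eef_rot: [-3.138, -0.002, 1.573]
wrist_force: [-0.6, 0.1, -2.3]
finger_gap: 51.8
```

```bash
python3 -m handwheel '[[0,0,0.001,0],[0,0,0.002,0],[0,0,0.002,0]]'
```

```text
clock: 5.35
eef_pos: [514.8, -328.0, 91.5]
eef_rot: [-3.139, -0.001, 1.573]
wrist_force: [-4.6, 3.1, 12.9]
finger_gap: 51.8
```

```bash
python3 -m handwheel '[[0,0,0.002,4],[0,0,0.002,8],[0,0,0.002,12],[0,0,0.002,16],[0,0,0.002,20]]' - 40; python3 -m handwheel '[[0,0,0.002,4],[0,0,0.002,8],[0,0,0.002,12],[0,0,0.002,16],[0,0,0.002,20]]'
```

```text
clock: 5.98
eef_pos: [515.1, -328.0, 89.7]
eef_rot: [-3.14, -0.0, 1.221]
wrist_force: [2.8, -0.7, -1.4]
finger_gap: 51.7
clock: 6.6
eef_pos: [516.2, -328.6, 88.1]
eef_rot: [3.14, 0.001, 0.872]
wrist_force: [11.4, 1.8, -3.1]
finger_gap: 51.6
```

```bash
python3 -m handwheel '[[0,0,0,-2],[0,0,0,-2]]'; python3 -c "
from h import *
s=read_state();print(s['moment'],s['eef_pos'],s['joints'])"
```

```text
clock: 6.85
eef_pos: [516.4, -328.5, 88.1]
eef_rot: [3.139, 0.001, 0.909]
wrist_force: [3.1, 0.4, -1.8]
finger_gap: 51.5
[ 0.05399601 -0.55729131  0.53300465] [ 516.37635604 -328.45287515   88.13764389] [-6.26067599e-01  5.57651050e-01  1.46025711e+00 -7.63235694e-04
  1.12144092e+00  3.63920347e-02]
```

```bash
python3 -m handwheel '[[-0.0003,0.0005,0.001,-3],[-0.0003,0.0005,0.002,-3],[-0.0003,0.0005,0.002,-3]]'; python3 -c "
from h import *
s=read_state();print(s['moment'],s['eef_pos'])"
```

```text
clock: 7.22
eef_pos: [516.4, -328.9, 86.2]
eef_rot: [3.14, 0.001, 0.96]
wrist_force: [-0.6, 0.8, 0.1]
finger_gap: 51.3
[0.42273517 0.20064489 0.0313312 ] [ 516.43621831 -328.88488743   86.17909243]
```

The cell moves down freely with almost no torque, so it's in the keyways. Now I'll press it home.

```bash
python3 -m handwheel '[[0,0,0.002,0],[0,0,0.004,0],[0,0,0.006,0],[0,0,0.006,0]]'; python3 -c "
from h import *
s=read_state();print(s['moment'],s['eef_pos'])"
```

```text
clock: 7.72
eef_pos: [516.6, -328.9, 82.2]
eef_rot: [3.139, 0.001, 0.959]
wrist_force: [-8.8, 7.3, 21.0]
finger_gap: 51.6
[1.56429773 1.92661801 0.0140845 ] [ 516.57949842 -328.93971557   82.15849694]
```

```bash
python3 -m handwheel '[[0,-0.0012,0.0025,0],[0,-0.0012,0.0025,0],[0,-0.0012,0.0025,0]]' - 50; python3 - <<'E'
from h import *
s=read_state();print(s['moment'])
a,_=snap('scene','s4.png');b,_=snap('side','d4.png')
A=a[195:285,325:415,::-1];B=b[190:280,350:440,::-1]
cv2.imwrite('pics/c4.png',np.hstack([cv2.resize(A,(400,400),interpolation=2),cv2.resize(B,(400,400),interpolation=2)]))
E
```

```text
clock: 8.1
eef_pos: [516.5, -328.9, 82.2]
eef_rot: [3.135, 0.001, 0.959]
wrist_force: [-3.2, 3.9, 21.0]
finger_gap: 51.5
[ 0.97909543  1.07729855 -0.00559069]
```

View pics/c4.png

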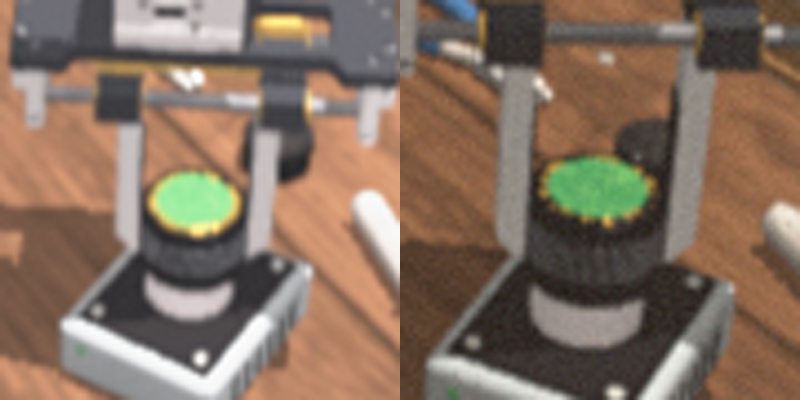

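Both views show the rim flush on the neck, and z stays at 82.2 under 21 N, against an expected home of 81.9. I'll do a short stability check, then hand in.

```bash
python3 -m handwheel '[[0,0,0.0025,0],[0,0,0.0025,0],[0,0,0.0025,0],[0,0,0.0025,0],[0,0,0.0025,0]]'; python3 -c "
from h import *
print(manip.sign_off())"
```

```text
clock: 8.82
eef_pos: [516.6, -328.9, 82.1]
eef_rot: [3.135, 0.001, 0.959]
wrist_force: [-10.6, 8.7, 26.3]
finger_gap: 51.3
the job is handed in; nothing more can be done
None
```

I put the lens cell over the spigot and turned it until the keyways dropped over the pins. I then pressed it home and handed the job in at 8.8 s, still gripping with 50 N commanded and pushing down with about 26 N.

- **Seating:** the tool stopped at z = 82.1 mm, against about 81.9 mm expected for fully home. It did not move under extra push. The last scene and side pictures show the rim flush on the neck and the cell upright.
- **Overturning:** I turned about 20° further than needed after the keyways had dropped in, so the cell slipped round in the fingers. I turned back about 5°, and the torque then read close to zero.
- **Small disagreement:** the final tool position is about 1.5 mm in x and 0.8 mm in y from the spigot centre I had measured. Some side force remained, about 11 N in x and 9 N in y. The spigot, only 2 mm narrower than the bore, should still centre the cell.
- **Bystanders:** I moved only above or clear of them, but did not measure their positions again at the end.

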